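# Clamp a power module in the cam-operated contact fixture

## Task

Set the finned power module down gently and flat in the nest of the contact fixture, between the two low side rails, with its brass contacts facing the sprung pins. Then wind the crank round until the follower roller stands on the dwell of the cam (its rounded nose), so that the pins press the module firmly against the end stop and stay like that by themselves after you let go; never let the spring throw the crank round. Leave the flux tub, the screw cup and the tweezers where they are.

Things in the scene. Friction and masses are not known exactly. Their poses are not given: they have to be found in the camera images.
- fixture: Cam-operated contact fixture, fixed: dark grey base plate, 210 x 96 mm, its top (the nest floor) 14 mm above the bench. Origin: centre of its underside; x along its length, from the cam shaft (x = -67 mm) to the end stop. Between them a slide (the follower, up to 37 mm high) carries a roller on one end and the sprung pins on the other; it travels 12 mm, then springs back with the cam.
- nest (a point): Where the middle of the module's underside belongs when it is laid in: centre of the nest floor, x = 52 mm in the fixture's frame, 14 mm above the bench. Two steel rails beside it, 52 mm long: inner faces 21 mm from the middle line, opening from 2.5 mm above the floor to 24.5 mm at their top, 6 mm above the floor; outer faces at 30 mm. Keep fingertips above the rails.
- pins_open (a point): Tips of the four brass pins in their black head (46 mm wide, up to 37 mm above the bench) while the cam is on its base circle; a fixed point, 68 mm from the stop's face, so the 62 mm module has 6 mm of play. Winding, the pins first push the module to the stop (its centre then 55 mm along the fixture's x), then their springs yield up to 6 mm.
- stop: End stop of the fixture, fixed to it: upright aluminium block 60 mm wide, 24 mm high, with a grey facing towards the nest. Origin on the nest floor, 1 mm behind that face (the face is at x = -1 mm); axes as the fixture's. With the roller on the dwell the module is pressed on it with about 10 N.
- cam_axis (a point): Axis of the vertical cam shaft at mid height of the steel plate cam, under the crank. Cam: base circle of radius 18 mm, a slope 1.0 rad long, then the dwell: a nose of radius 30, round about the shaft and 0.54 rad wide, then a like slope down. Felt at the knob: about 1 N on the base circle, growing to 6 or 8 N on the slope, 1 or 2 N on the dwell. Let go on a slope, the springs turn it back.
- crank: Steel crank on the cam shaft, no end stops. Origin on the shaft axis, 41 mm above the bench; x points to the knob, 50 mm out. Arm top 50 mm, hub top 55 mm above the bench. Clamped at an unknown angle to the cam, so its direction does not tell where the nose is. It starts with the roller on the base circle; clockwise from above is shorter: mid-dwell comes after 1.35 to 3.3 rad.
- knob_mid (a point): Middle of the crank's upright black knob, 71.5 mm above the bench. The knob is round, 22 mm thick, reaches from 51.5 to 90 mm above the bench and revolves freely on its pin, so a hand that holds it need not turn.
- module: Loose power module, 62 x 38 x 22 mm, about 0.12 kg: black body, aluminium base, ribbed aluminium top, four brass contacts on one end. Starts flat on the bench right of the fixture. Origin: centre of its underside; x from the contact end to the plain end, so when seated its x is the fixture's x. Grip across its 38 mm width (y), fingertips 8 mm or more above its underside.
- module_contacts (a point): Middle of the module's contact end, 31 mm from its centre along -x, 11 mm above its underside.
- flux_tub: Bystander: round flux tub, 45 mm across, 23 mm high; origin under its centre.
- screw_cup: Bystander: clear round cup of screws, 58 mm across, 30 mm high; origin under its centre.
- tweezers: Bystander: black tweezers, 124 x 16 x 8 mm, lying along their x axis; origin under their centre.

How it is judged:
On the way, in this order (a step that is already met when the one before it is completed fails the run):
1. the module lies flat in the nest between the rails, contacts towards the pins, let go (y of module in the frame of fixture between -0.0035 and 0.0035 m and z of module in the frame of fixture between 0.011 and 0.017 m and angle between the x axis of module and the x axis of fixture, either way round below 0.12 rad and angle between module's own z axis and vertical below 0.1 rad and x of module_contacts in the frame of fixture between 0.014 and 0.0275 m and contact force between the fingers and module below 0.2 N), for 0.2 s.
2. the pins press the module on the end stop with the full spring force (contact force between module and stop above 8.5 N), for 0.3 s.
At the end, for the whole second after the job is handed in: The module lies flat between the rails (within 3.5 mm of the middle line, under 0.12 rad askew), its contact end 22 to 27.5 mm from the fixture's origin along x, so its plain end is on the stop, and is pressed on the stop with over 8.5 N; it is at rest and the crank has been let go (y of module in the frame of fixture between -0.0035 and 0.0035 m and z of module in the frame of fixture between 0.011 and 0.017 m and angle between the x axis of module and the x axis of fixture, either way round below 0.12 rad and angle between module's own z axis and vertical below 0.1 rad and x of module_contacts in the frame of fixture between 0.022 and 0.0275 m and contact force between module and stop above 8.5 N and linear speed of module below 0.01 m/s); the robot touches nothing.
It fails at once if the spring throws the crank round: it turns faster than 5 rad/s (angular speed of crank above 5 rad/s).
It fails at once if the module is pressed or jammed hard into the fixture: over 45 N in all between the two (clamped in the dwell it is about 20 N) (contact force between module and fixture above 45 N).
It fails at once if the flux tub, the screw cup or the tweezers are shifted by over 25 mm (distance of any of flux_tub, screw_cup, tweezers from where it was at the start of the episode above 0.025 m).
It also fails if it takes over 70 s, if anything falls off the work surface, if the arm or the gripper's body presses on something with over 40 N, if the wrist force passes 120 N, or if a joint passes its speed limit or range.

## Robot

A 7-joint arm with a two-finger parallel gripper is mounted at the origin on a cart in front of the work surface, level with it; the furniture and walls round the work are solid. World frame = base frame: x ahead of the robot, y to its left, z up, the work surface at z = 0. Lengths are in m, angles in rad, forces in N, time in s.
With the tool pointing down it reaches from about 0.425 to 1.025 m from the base axis. Payload 9.4 kg.
Tool frame: the origin (TCP) lies between the finger pads; the fingertips stand 22 mm ahead of it and the grasp point (between the pads) lies 3 mm ahead of it (manip.tip_reach is the distance from the TCP to the fingertips, in m); z points along the fingers, y is the line along which they close (so a half turn about z gives the same grasp; the last joint's range is limited). The gripper opens to 85 mm and grips with 20 to 120 N. Pads are 22 mm wide; open, the fingers measure 114 mm over their backs; the gripper's body (76 mm by 85 mm) begins 54 mm behind the grasp point. The pads swing forward as they close: fully open they stand 13 mm farther back than shut.
Start: joints at [-1.297, 0.599, -0.003, 1.599, 0.002, 0.943, -0.08], TCP at [0.249, 0.681, 0.253] pointing down, gripper open.
Joint ranges: [-2.57, 2.57], [-0.35, 1.97], [-1.29, 1.29], [0.11, 2.56], [-1.05, 4.19], [0.11, 1.86], [-2.63, 2.63]. Speed limits (rad/s): [2.22, 2.22, 3.01, 3.01, 3.14, 3.14, 3.14].

## Interface

Orientations are given as [roll, pitch, yaw] about the fixed x, y, z axes, in that order (R = Rz(yaw) Ry(pitch) Rx(roll)).
In Python, from workcell import manip, imaging gives the robot as it stands.
- The arm moves only by the shell command python3 -m pendant 'ROWS' [OPENING] [FORCE]. ROWS is JSON, a list of rows, each a list of 4 numbers: the shift along the tool's x, y, z in units of 60 mm (1.0 is 60 mm), then the turn about the tool's z in units of 10 degrees (1.0 is 10 degrees). A call has 1 to 5 rows; each row is the pose to reach, as a shift and turn from the pose commanded when the call began, along the tool's axes at that moment; what a row does not reach only later rows make up. A row lasts 1/8 s, in which the tool goes at most 62.5 mm and 10.7 degrees, less where a joint would pass 70% of its speed; a pose out of reach is approached as far as the arm can. A call with a gripper value outside its range is refused whole. OPENING is the gripper's target within -1 to 1 (fully open at 1, half-way at 0, shut at -1), set as the call begins (- or left out, the last holds). The fingers move at their own pace and stop on an object; FORCE is the grip in N (left out, the last holds). Time passes only in rows, so rows that repeat a pose let the fingers close. It gives the time, the measured TCP pose, the force, the opening and the grip force at its end, in the units of the state.
- manip.state(): the state, without advancing time (a new reading comes with each control period).
- imaging.snapshot(name): name is "scene" or "side" or "wrist"; returns a dict with "color" (480x640x3 uint8, red, green, blue), "z_map" (480x640 float32, m along the optical axis (not along the pixel's ray), 0 where there is no reading), "K" (3x3 intrinsics, pixels), "rvec" (rotation vector, rad) and "tvec" (3), from world to camera coordinates, as OpenCV has them. Camera axes: x right, y down, z forward; pixel columns grow to the right and rows downward; lengths in m; the calibration is good to about 2 mm. A picture is of the moment at which its call begins.
- manip.sign_off(): hands the job in; it is judged then, once.
The state is a dict: "time_s": time; "joint_positions": joint angles; "qd": joint speeds; "joint_torque": joint torques, N m; "tool_pos": TCP position; "tool_rot": TCP orientation; "force": force on the tool from outside, world axes, zero at the start; "torque": the same for the moment, N m; "opening": finger opening in m; "finger_force": force on a finger pad.
Only numpy, scipy, OpenCV 4.12 (cv2) and the standard library are available. Lean on these libraries where they do the work, as an engineer would, in place of code of your own. Each camera call takes 0.05 s, during which the arm holds its last target. There are 200 camera calls.

## Working session

There is one attempt and no reset: what is moved stays moved. The work goes in short steps, Python scripts to look and compute and a shell command to move; the robot and the scene stay as the last step left them, time stands still between calls to the robot, and variables do not carry over. Pictures are saved under pics/ and viewed, at most 10 in all, crops included, and the job is handed in when it is done.

```bash
mkdir -p pics; cat > h.py <<'E'
import numpy as np, cv2, json
from workcell import manip, imaging
def snap(n):
    s=imaging.snapshot(n); s['R']=cv2.Rodrigues(np.array(s['rvec'],float))[0]; s['t']=np.array(s['tvec'],float).ravel(); s['K']=np.array(s['K']); return s
def save(s,f,crop=None,sc=1):
    im=s['color'][:,:,::-1]
    if crop: im=im[crop[1]:crop[3],crop[0]:crop[2]]
    cv2.imwrite('pics/'+f,cv2.resize(im,None,fx=sc,fy=sc,interpolation=cv2.INTER_CUBIC))
def cloud(s):
    z=s['z_map']; v,u=np.mgrid[:480,:640]; K=s['K']
    p=np.stack([(u-K[0,2])/K[0,0]*z,(v-K[1,2])/K[1,1]*z,z],-1)
    w=(p-s['t'])@s['R']; w[z<=0]=np.nan; return w
def ray(s,u,v,h):
    d=s['R'].T@np.linalg.inv(s['K'])@np.array([u,v,1.]); c=-s['R'].T@s['t']
    return c+d*(h-c[2])/d[2]
def proj(s,p):
    q=s['K']@(s['R']@np.array(p,float)+s['t']); return q[:2]/q[2]
E
python3 - <<'E'
from h import *
import pickle
ss={}
for n in('scene','side','wrist'):
    s=snap(n); ss[n]=s; print(n,-s['R'].T@s['t'],s['R'][2],s['K'][0,0])
pickle.dump(ss,open('s0.pkl','wb'))
im=np.vstack([np.hstack([cv2.resize(ss[n]['color'],(400,300)) for n in('side','wrist')])])
save(ss['scene'],'a.png'); cv2.imwrite('pics/b.png',im[:,:,::-1])
print(manip.state())
E
```

```text
scene [ 0.00845106 -0.09258051  0.69194085] [ 0.62456962 -0.30250519 -0.72000236] 510.4375969245807
side [ 0.41441016 -0.93454451  0.67539254] [ 0.13595275  0.71251055 -0.68836441] 504.65289019351826
wrist [0.18323149 0.70588442 0.3730691 ] [ 0.26044247 -0.09697324 -0.96060705] 373.5004328789978
{'time_s': 0.15, 'joint_positions': array([-1.29668249,  0.59997804, -0.00256568,  1.59996304,  0.00178697,
        0.94290618, -0.07981226]), 'qd': array([ 3.08716734e-04, -2.01510685e-03, -5.83801566e-05, -1.67549527e-03,
       -1.16820481e-03, -7.03469351e-05,  7.67509264e-04]), 'joint_torque': array([ 3.48878864e-03, -7.76994109e+01,  1.56678166e+00, -2.58236718e+01,
        1.24192232e-02,  6.82296086e-03,  5.85019461e-05]), 'tool_pos': array([0.24902724, 0.68052515, 0.25258245]), 'tool_rot': array([-3.14034403e+00,  9.60377518e-05,  2.79083575e+00]), 'force': array([-0.39739939, -0.80766429, -0.21206222]), 'torque': array([ 0.04567386, -0.06136709,  0.00961151]), 'finger_force': 0.0, 'opening': 0.08537553851842573}
```

View pics/a.png

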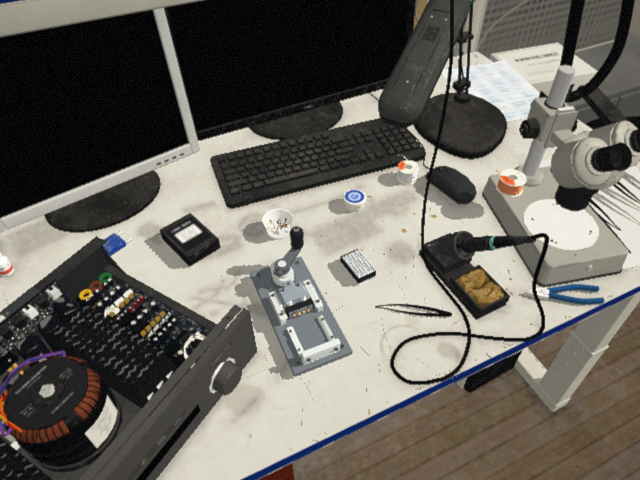

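View pics/b.png

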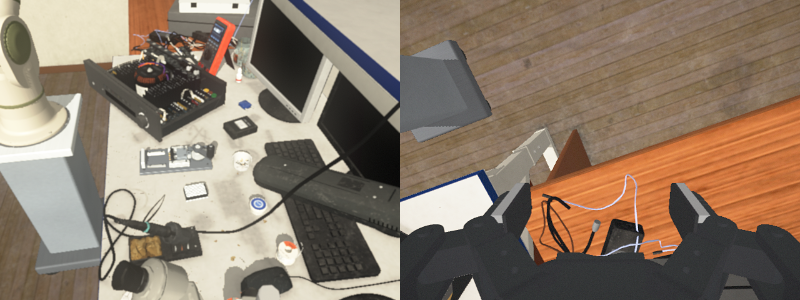

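The scene view shows the fixture at about (300,315), hub (282,270), knob (297,238), module (357,265), flux tub (355,198), screw cup (278,222) and tweezers (412,309). Next I'll measure these.

```bash
python3 - <<'E'
from h import *
import pickle
ss=pickle.load(open('s0.pkl','rb'))
s=ss['scene']; w=cloud(s)
save(s,'c.png',(230,200,430,380),4)
x=w[...,0];y=w[...,1];z=w[...,2]
for (u,v) in [(300,350),(357,265),(297,236),(282,268),(355,198),(278,222),(412,309),(318,350)]:
    print((u,v),w[v,u].round(3))
def box(m,name):
    m=cv2.morphologyEx(m.astype(np.uint8),cv2.MORPH_OPEN,np.ones((2,2)))
    n,l,st,c=cv2.connectedComponentsWithStats(m)
    for k in range(1,n):
        if st[k,4]>60:
            p=w[l==k]; r=cv2.minAreaRect(p[:,:2].astype(np.float32))
            print(name,st[k],p[:,2].mean().round(4),np.round(r[0],4),np.round(r[1],4),round(r[2],1))
v,u=np.mgrid[:480,:640]
roi=(u>240)&(u<400)&(v>180)&(v<380)
box(roi&(z>.008)&(z<.019),'plate')
box(roi&(z>.019)&(z<.026),'22')
box(roi&(z>.033)&(z<.041),'stop/follower')
box(roi&(z>.06)&(z<.1),'knob')
E
```

```text
(300, 350) [ 0.393 -0.236  0.02 ]
(357, 265) [ 0.501 -0.391  0.023]
(297, 236) [ 0.554 -0.304  0.085]
(282, 268) [ 0.526 -0.264  0.054]
(355, 198) [ 0.655 -0.47   0.023]
(278, 222) [ 0.677 -0.315  0.004]
(412, 309) [ 0.394 -0.437  0.   ]
(318, 350) [ 0.372 -0.256  0.036]
plate [242 182  92  24 410] nan [nan nan] [0. 0.] 0.0
plate [266 215  27  12 133] 0.0118 [ 0.6664 -0.3178] [0.0541 0.0305] 47.2
plate [270 231  21   7  68] 0.0132 [ 0.605  -0.2962] [0.0359 0.0808] 77.8
plate [ 251  258  102  119 3878] nan [nan nan] [0. 0.] 0.0
plate [342 259  35  24 161] nan [ 0.4941 -0.3888] [0.0626 0.0351] 50.3
plate [242 350  16  20  67] 0.006 [ 0.4199 -0.1643] [0.0052 0.0417] 34.0
22 [242 182  19  16 157] 0.0214 [ 0.7709 -0.2939] [0.043  0.0368] 24.4
22 [262 182  22  10 129] 0.0207 [ 0.7631 -0.3392] [0.0425 0.0277] 68.1
22 [344 191  23  16 281] nan [nan nan] [0. 0.] 0.0
22 [265 212  27  10  80] 0.0203 [ 0.6753 -0.3153] [0.0493 0.0199] 68.4
22 [345 252  29  26 319] nan [ 0.505  -0.4023] [0.0524 0.0472] 6.7
stop/follower [280 281  35  34 640] nan [ 0.4744 -0.2581] [0.06   0.0464] 21.4
stop/follower [302 340  39  20 283] 0.0354 [ 0.3727 -0.2643] [0.0144 0.0666] 5.2
knob [291 228  13  20 231] nan [ 0.5922 -0.3289] [0.0188 0.0978] 54.6
knob [242 320  13  28 215] nan [ 0.4499 -0.1753] [0.0049 0.0885] 65.9
```

View pics/c.png

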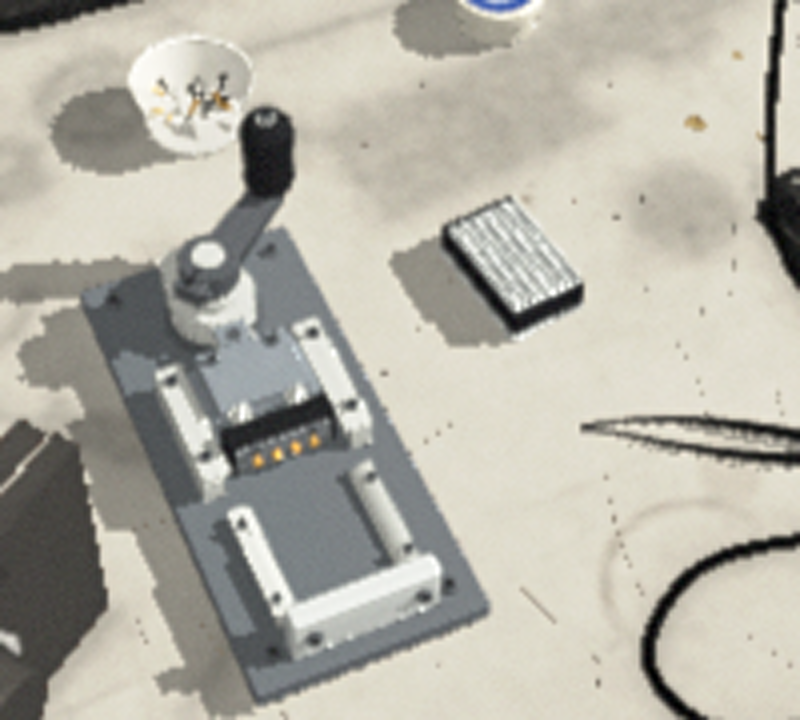

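The crop gives plate-top corners at (82,295), (283,230), (488,607) and (256,702). The module top runs from (443,230) to (583,285). No brass shows on its near short end, so the contacts are probably at the far end.

```bash
python3 - <<'E'
from h import *
import pickle
ss=pickle.load(open('s0.pkl','rb'))
s=ss['scene']
f=lambda p,h:ray(s,230+(p[0]-1.5)/4,200+(p[1]-1.5)/4,h)
P=[f(p,.014) for p in [(82,295),(283,230),(488,607),(256,702)]]
L=lambda a,b:np.linalg.norm(a-b)
print('plate',[p.round(4) for p in P],[round(L(P[i],P[(i+1)%4]),4) for i in range(4)])
c=sum(P)/4; ax=(P[2]+P[3]-P[0]-P[1])[:2]; ax/=np.linalg.norm(ax); print('c',c,'yaw',np.arctan2(ax[1],ax[0]))
n=np.array([-ax[1],ax[0]])
print('nest',c[:2]+.052*ax,'cam',c[:2]-.067*ax)
M=[f(p,.022) for p in [(443,230),(510,197),(583,287),(517,318)]]
print('mod',sum(M)/4,[round(L(M[i],M[(i+1)%4]),4) for i in range(4)])
a=(M[2]+M[3]-M[0]-M[1]); print('mod dir far->near',np.arctan2(a[1],a[0]))
k=f((267,115),.09); print('knob top',k,'hub',f((208,254),.055), np.arctan2(*(k-f((208,254),.055))[[1,0]]))
# side view brass
t=ss['side']; cands=t['color'].astype(int)
m=proj(t,(sum(M)/4)); print(m)
x,y=m.astype(int)
save(t,'d.png',(x-120,y-90,x+60,y+45),4)
E
```

```text
plate [array([ 0.5714, -0.2208,  0.014 ]), array([ 0.5677, -0.3137,  0.014 ]), array([ 0.3598, -0.3061,  0.014 ]), array([ 0.362 , -0.2115,  0.014 ])] [np.float64(0.093), np.float64(0.208), np.float64(0.0946), np.float64(0.2097)]
c [ 0.46523264 -0.26302051  0.014     ] yaw 3.1015134969450746
nest [ 0.4132744  -0.26093695] cam [ 0.53217884 -0.2657051 ]
mod [ 0.5033607  -0.39403099  0.022     ] [np.float64(0.0359), np.float64(0.0595), np.float64(0.0335), np.float64(0.0579)]
mod dir far->near -3.0665521545634213
knob top [ 0.56609933 -0.30874865  0.09      ] hub [ 0.53533811 -0.26717843  0.055     ] -0.9337374662912685
[310.78815026 301.03811568]
```

View pics/d.png

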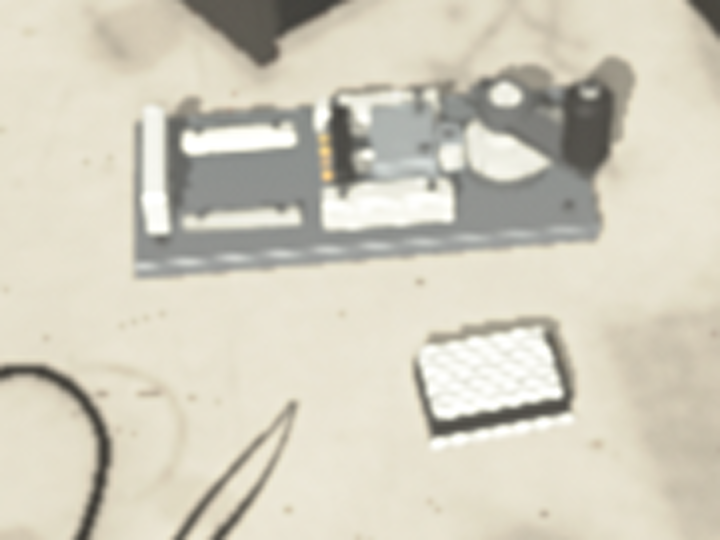

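The side view shows no brass on the module's near (−x) end either, so its contacts face +x. The cam's nose seems to point to about +x. I'll check what stands in the way of the transit and work out the move.

```bash
cat >> h.py <<'E'
from scipy.spatial.transform import Rotation as Ro
def go(p,yaw):
    st=manip.state(); R=Ro.from_euler('xyz',st['tool_rot']).as_matrix()
    d=R.T@(np.array(p)-st['tool_pos'])/.06
    dy=(yaw-st['tool_rot'][2]+np.pi)%(2*np.pi)-np.pi
    print('units',d.round(3),'turn',round(-np.degrees(dy)/10,2),'t',st['time_s'],'pos',st['tool_pos'].round(4),'rot',st['tool_rot'].round(3),'j7',st['joint_positions'][6].round(2))
E
python3 - <<'E'
from h import *
import pickle
ss=pickle.load(open('s0.pkl','rb'))
for n in('scene','side'):
    w=cloud(ss[n]).reshape(-1,3)
    for y0 in np.arange(-.5,.8,.1):
        r=[]
        for x0 in np.arange(.2,.9,.1):
            m=(w[:,0]>x0)&(w[:,0]<x0+.1)&(w[:,1]>y0)&(w[:,1]<y0+.1)&(w[:,2]<.9)
            r.append(np.round(np.max(w[m,2]),2) if m.sum()>5 else -1)
        print(n,round(y0,1),r)
print(manip.tip_reach)
go((.53,.25,.253),1.6)
go((.50,-.394,.253),.075)
E
```

```text
scene -0.5 [np.float64(0.01), np.float64(0.01), np.float64(0.02), np.float64(0.02), np.float64(0.23), np.float64(0.03), np.float64(0.03)]
scene -0.4 [np.float64(0.01), np.float64(0.02), np.float64(0.03), np.float64(0.1), np.float64(0.03), np.float64(0.03), np.float64(0.04)]
scene -0.3 [np.float64(0.0), np.float64(0.04), np.float64(0.04), np.float64(0.09), np.float64(0.03), np.float64(0.42), np.float64(0.35)]
scene -0.2 [np.float64(0.0), np.float64(0.12), np.float64(0.12), np.float64(0.05), np.float64(0.03), np.float64(0.43), np.float64(0.36)]
scene -0.1 [np.float64(0.0), np.float64(0.12), np.float64(0.11), np.float64(0.1), np.float64(0.11), np.float64(0.45), np.float64(0.36)]
scene -0.0 [np.float64(0.12), np.float64(0.12), np.float64(0.13), np.float64(0.12), np.float64(0.11), np.float64(0.41), np.float64(0.37)]
scene 0.1 [-1, np.float64(0.12), np.float64(0.12), np.float64(0.12), np.float64(0.11), np.float64(0.1), np.float64(0.17)]
scene 0.2 [-1, -1, -1, -1, -1, -1, -1]
scene 0.3 [-1, -1, -1, -1, -1, -1, -1]
scene 0.4 [-1, -1, -1, -1, -1, -1, -1]
scene 0.5 [-1, -1, -1, -1, -1, -1, -1]
[... 1327 characters left out ...]
np.float64(0.0), np.float64(0.0), np.float64(0.02), np.float64(0.02), -1, np.float64(0.02)]
side 0.5 [-1, np.float64(-0.01), np.float64(0.02), np.float64(0.03), np.float64(0.03), np.float64(0.11), np.float64(0.16)]
side 0.6 [-1, np.float64(-0.0), np.float64(0.02), np.float64(0.16), np.float64(0.16), np.float64(0.16), np.float64(0.16)]
side 0.7 [-1, np.float64(-0.01), np.float64(-0.02), np.float64(0.11), np.float64(0.12), np.float64(0.12), np.float64(0.12)]
0.022
units [-6.863 -5.129  0.   ] turn 6.82 t 0.15 pos [0.249  0.6805 0.2526] rot [-3.14   0.     2.791] j7 -0.08
units [-1.0082e+01 -1.5381e+01  1.3000e-02] turn 15.56 t 0.15 pos [0.249  0.6805 0.2526] rot [-3.14   0.     2.791] j7 -0.08
```

```bash
python3 -m pendant '[[-0.7,-0.5,0,1],[-1.5,-1.1,0,2],[-2.3,-1.7,0,3],[-3.1,-2.3,0,4],[-3.9,-2.9,0,5]]' 1 40
python3 - <<'E'
from h import *
go((.53,.2,.253),1.4)
go((.50,-.394,.253),.075)
E
```

```text
time_s: 0.78
tool_pos: [0.4099, 0.4353, 0.2533]
tool_rot: [3.141, -0.0, 1.913]
force: [1.0, 0.6, -0.1]
opening: 0.0852
finger_force: 0.0
units [-4.366  0.572  0.005] turn 2.94 t 0.775 pos [0.4099 0.4353 0.2533] rot [ 3.141 -0.     1.913] j7 -0.42
units [-1.3526e+01 -3.2170e+00  4.0000e-03] turn 10.53 t 0.775 pos [0.4099 0.4353 0.2533] rot [ 3.141 -0.     1.913] j7 -0.42
```

```bash
python3 -m pendant '[[-0.9,0.1,0,0.8],[-1.8,0.2,0,1.6],[-2.7,0.3,0,2.4],[-3.6,0.4,0,3.2],[-4.5,0.4,0,4]]'
python3 - <<'E'
from h import *
go((.57,-.1,.253),.7)
go((.50,-.394,.253),.075)
E
```

```text
time_s: 1.4
tool_pos: [0.5244, 0.1899, 0.2533]
tool_rot: [3.141, -0.0, 1.216]
force: [0.2, 0.4, -0.2]
opening: 0.0858
finger_force: 0.0
units [-4.265  2.393  0.005] turn 2.95 t 1.4 pos [0.5244 0.1899 0.2533] rot [ 3.141 -0.     1.216] j7 -0.52
units [-9.265e+00  3.003e+00  4.000e-03] turn 6.54 t 1.4 pos [0.5244 0.1899 0.2533] rot [ 3.141 -0.     1.216] j7 -0.52
```

```bash
python3 -m pendant '[[-0.9,0.4,0,0.8],[-1.8,0.8,0,1.6],[-2.7,1.2,0,2.4],[-3.6,1.6,0,3.2],[-4.5,2.0,0,4]]'
python3 - <<'E'
from h import *
go((.48,-.394,.20),.075)
E
```

```text
time_s: 2.02
tool_pos: [0.5434, -0.1051, 0.2534]
tool_rot: [-3.142, -0.0, 0.518]
force: [1.1, 0.2, -0.3]
opening: 0.0853
finger_force: 0.0
units [-3.302  3.66   0.888] turn 2.54 t 2.025 pos [ 0.5434 -0.1051  0.2534] rot [-3.142 -0.     0.518] j7 -0.54
```

```bash
python3 -m pendant '[[-0.8,0.9,0,0.7],[-1.6,1.8,0.2,1.4],[-2.4,2.7,0.4,2.1],[-3.0,3.66,0.6,2.54],[-3.0,3.66,0.6,2.54]]'
python3 - <<'E'
from h import *
import pickle
s=snap('wrist'); pickle.dump(s,open('s1.pkl','wb')); save(s,'e.png')
go((.503,-.394,.10),.075)
E
```

```text
time_s: 2.65
tool_pos: [0.4957, -0.3866, 0.2167]
tool_rot: [3.141, 0.001, 0.075]
force: [0.9, 0.9, -0.2]
opening: 0.0849
finger_force: 0.0
units [0.14  0.055 1.944] turn -0.01 t 2.7 pos [ 0.4945 -0.3908  0.2167] rot [3.137e+00 1.000e-03 7.300e-02] j7 -0.39
```

View pics/e.png

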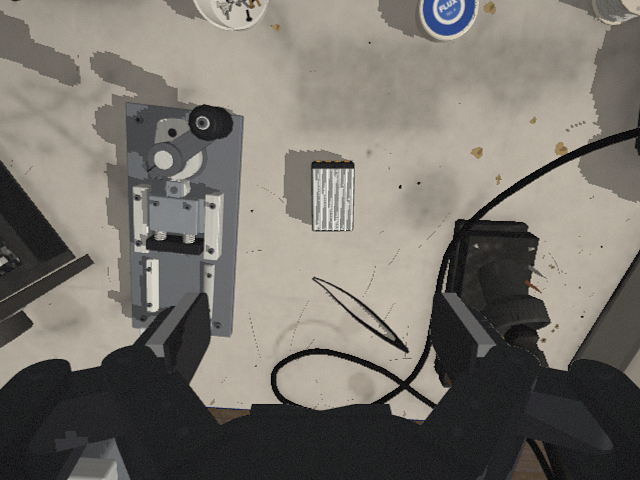

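The wrist view shows the brass contacts at (333,161), on the +x end, so the yaw is right. The module top spans (312..354, 165..231), the plate corners are (126,102) and (243,114), and the knob top is at (206,122).

```bash
python3 - <<'E'
from h import *
import pickle
s=pickle.load(open('s1.pkl','rb')); w=cloud(s)
# module: points clearly above bench
v,u=np.mgrid[:480,:640]
m=(u>290)&(u<380)&(v>145)&(v<245)&(w[...,2]>.012)
cn,_=cv2.findContours(m.astype(np.uint8),0,2); c=max(cn,key=cv2.contourArea)
r=cv2.minAreaRect(c); b=cv2.boxPoints(r); 
B=np.array([ray(s,*p,.022) for p in b]); r2=cv2.minAreaRect(B[:,:2].astype(np.float32)); print('mod top rect px',b.tolist(),B.mean(0).round(4),np.round(r2[1],4),r2[2])
print('mod yaw', [np.degrees(np.arctan2(*(B[(i+1)%4]-B[i])[[1,0]])).round(1) for i in range(4)])
print('heights',np.nanmedian(w[...,2][m]))
# plate left/right edges at z=.014
h=(u>110)&(u<260)&(v>95)&(v<345)&(w[...,2]>.007)
L=[];Rr=[]
for row in range(215,290,3):
    cc=np.where(h[row])[0]
    L.append(ray(s,cc[0],row,.014)[:2]); Rr.append(ray(s,cc[-1],row,.014)[:2])
for q in(L,Rr):
    q=np.array(q); f=np.polyfit(q[:,0],q[:,1],1); print('edge y at x=.413,.532',np.polyval(f,[.413,.532]).round(4),'slope',f[0].round(4))
for nm,p in (('knob top',(206,122)),):
    print(nm,ray(s,*p,.09))
print('hub',ray(s,163,160,.055),'corners',ray(s,126,102,.014),ray(s,243,115,.014),ray(s,232,336,.014))
E
```

```text
mod top rect px [[312.0, 161.0], [354.0, 161.0], [354.0, 230.0], [312.0, 230.0]] [ 0.5072 -0.3962  0.022 ] [0.0598 0.0369] 4.327677249908447
mod yaw [np.float64(-85.7), np.float64(-174.2), np.float64(94.3), np.float64(4.0)]
heights 0.019651904355151042
edge y at x=.413,.532 [-0.2149 -0.2193] slope -0.0371
edge y at x=.413,.532 [-0.3109 -0.3154] slope -0.0379
knob top [ 0.56163489 -0.30820569  0.09      ]
hub [ 0.53123806 -0.26582812  0.055     ] corners [ 0.5709238  -0.22095783  0.014     ] [ 0.56801042 -0.31658883  0.014     ] [ 0.35993751 -0.30964895  0.014     ]
```

```bash
python3 -m pendant '[[0.07,0.03,0.7,0],[0.17,0.07,1.4,0],[0.17,0.07,2.1,0],[0.17,0.07,2.5,0],[0.17,0.07,2.5,0]]'
python3 - <<'E'
from h import *
go((.506,-.395,.030),.075)
E
```

```text
time_s: 3.32
tool_pos: [0.5066, -0.386, 0.0656]
tool_rot: [-3.139, 0.003, 0.079]
force: [-0.4, -0.1, -0.3]
opening: 0.085
finger_force: 0.0
units [-0.021  0.149  0.593] turn 0.02 t 3.325 pos [ 0.5066 -0.386   0.0656] rot [-3.139e+00  3.000e-03  7.900e-02] j7 -0.26
```

```bash
python3 -m pendant '[[0,0,0,0],[0,0,0,0]]'
python3 - <<'E'
from h import *
go((.506,-.395,.030),.075)
E
```

```text
time_s: 3.58
tool_pos: [0.508, -0.3873, 0.0687]
tool_rot: [3.14, -0.002, 0.079]
force: [-0.6, -1.1, -0.4]
opening: 0.0855
finger_force: 0.0
units [-0.045  0.124  0.644] turn 0.02 t 3.575 pos [ 0.508  -0.3873  0.0687] rot [ 3.14e+00 -2.00e-03  7.90e-02] j7 -0.26
```

```bash
python3 -m pendant '[[-0.04,0.12,0.2,0],[-0.04,0.12,0.4,0],[-0.04,0.12,0.64,0],[-0.04,0.12,0.64,0],[-0.04,0.12,0.64,0]]'
python3 - <<'E'
from h import *
s=snap('wrist'); save(s,'f.png')
go((.506,-.395,.030),.075)
E
```

```text
time_s: 4.2
tool_pos: [0.5055, -0.3944, 0.0287]
tool_rot: [-3.141, 0.0, 0.078]
force: [0.8, -0.9, 0.1]
opening: 0.0856
finger_force: 0.0
units [ 0.006  0.009 -0.016] turn 0.02 t 4.25 pos [ 0.5056 -0.3945  0.029 ] rot [ 3.141 -0.     0.078] j7 -0.22
```

View pics/f.png

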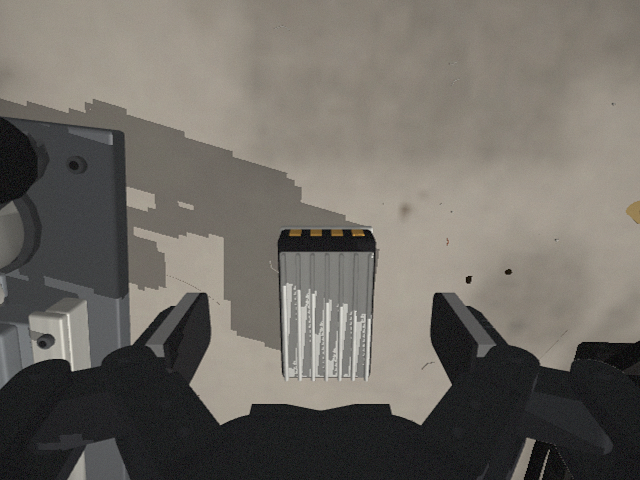

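The module sits between the fingers, at columns 278..376 with pads at 210 and 432, and the contacts on top at row 232. I'll close the gripper.

```bash
python3 -m pendant '[[0,0.02,0,0],[0,0.02,0,0],[0,0.02,0,0],[0,0.02,0,0],[0,0.02,0,0]]' -1 30; python3 -m pendant '[[0,0,0,0],[0,0,-0.3,0],[0,0,-0.6,0],[0,0,-0.8,0],[0,0,-0.8,0]]'
python3 - <<'E'
from h import *
go((.413,-.263,.075),-.0377)
E
```

```text
time_s: 4.88
tool_pos: [0.5059, -0.3956, 0.0293]
tool_rot: [3.141, -0.001, 0.079]
force: [0.1, 1.2, 5.4]
opening: 0.037
finger_force: 31.1
time_s: 5.5
tool_pos: [0.5063, -0.3958, 0.0783]
tool_rot: [3.14, -0.002, 0.079]
force: [-0.0, 0.5, -1.2]
opening: 0.0369
finger_force: 30.4
units [-1.376 -2.329  0.05 ] turn 0.67 t 5.5 pos [ 0.5063 -0.3958  0.0783] rot [ 3.14e+00 -2.00e-03  7.90e-02] j7 -0.26
```

```bash
python3 -m pendant '[[-0.3,-0.5,-0.1,0.2],[-0.6,-1.1,-0.2,0.4],[-1.0,-1.7,-0.3,0.6],[-1.37,-2.33,-0.3,0.67],[-1.37,-2.33,-0.3,0.67]]';python3 -m pendant '[[0,0,0,0],[0,0,0,0]]'
python3 - <<'E'
from h import *
import pickle
s=snap('wrist'); pickle.dump(s,open('s2.pkl','wb')); save(s,'g.png')
go((.413,-.263,.075),-.0377)
E
```

```text
time_s: 6.12
tool_pos: [0.4106, -0.2596, 0.0948]
tool_rot: [-3.139, 0.002, -0.037]
force: [0.2, -0.5, -1.1]
opening: 0.037
finger_force: 30.5
time_s: 6.38
tool_pos: [0.4135, -0.2636, 0.0948]
tool_rot: [3.141, -0.001, -0.039]
force: [0.2, 0.0, -1.0]
opening: 0.0375
finger_force: 30.5
units [-0.007 -0.008  0.33 ] turn -0.01 t 6.425 pos [ 0.4134 -0.2635  0.0948] rot [ 3.141 -0.    -0.039] j7 -0.32
```

View pics/g.png

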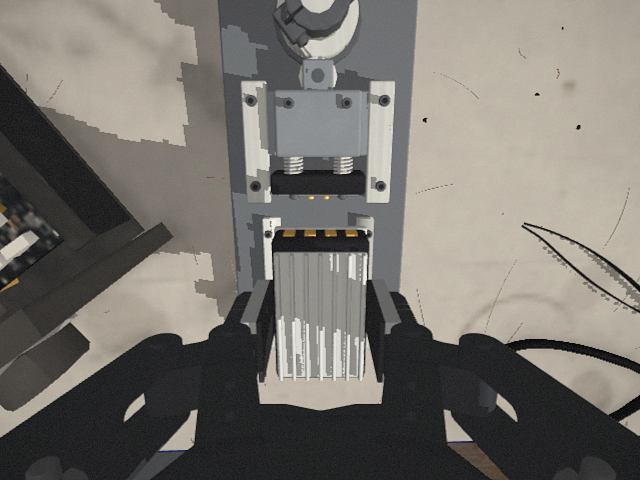

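The module hangs over the nest: its contact end is at row 231, columns 274..369, and the pin head's front is at row 194. I'll measure how well it lines up.

```bash
python3 - <<'E'
from h import *
import pickle
s=pickle.load(open('s2.pkl','rb')); w=cloud(s)
zt=.0948-.0293+.022
A=ray(s,274,240,zt);B=ray(s,369,240,zt); print('mod contact end L,R',A,B,(A+B)/2,B-A)
A=ray(s,279,379,zt);B=ray(s,365,379,zt); print('mod ribs plain end',A,B,(A+B)/2)
print('contact edge x',ray(s,321,231,zt),'depth z there',w[270:300:10,300:340:10,2].round(4).ravel())
v,u=np.mgrid[:480,:640]; h=(w[...,2]>.007)
L=[];R=[]
for row in list(range(15,70,4))+list(range(205,215,2)):
    cc=np.where(h[row]&(u[row]>200)&(u[row]<430))[0]; L.append(ray(s,cc[0],row,.014)[:2]);R.append(ray(s,cc[-1],row,.014)[:2])
L=np.array(L);R=np.array(R)
fl=np.polyfit(L[:,0],L[:,1],1);fr=np.polyfit(R[:,0],R[:,1],1); print('plate',fl,fr,[ (np.polyval(fl,x)+np.polyval(fr,x))/2 for x in(.413,.44,.532)], np.polyval(fl,.44)-np.polyval(fr,.44))
print('head front top edge z.037',ray(s,318,194,.037),'pins',ray(s,318,198,.030))
print('hub',ray(s,318,10,.055))
print('side rails of slide L/R outer/inner z.03?',w[130,255],w[130,378],ray(s,243,130,w[130,250,2]),ray(s,392,130,w[130,380,2]))
print('head L,R',ray(s,271,185,.037),ray(s,366,185,.037))
E
```

```text
mod contact end L,R [ 0.44481753 -0.24726288  0.0875    ] [ 0.4435162  -0.28133405  0.0875    ] [ 0.44416686 -0.26429846  0.0875    ] [-0.00130133 -0.03407116  0.        ]
mod ribs plain end [ 0.38625947 -0.24505553  0.0875    ] [ 0.38491649 -0.27963713  0.0875    ] [ 0.38558798 -0.26234633  0.0875    ]
contact edge x [ 0.44753262 -0.2642407   0.0875    ] depth z there [0.085  0.0851 0.0883 0.0858 0.0861 0.0847 0.0881 0.0845 0.0852 0.0855
 0.0887 0.085 ]
plate [-0.03693404 -0.19896202] [-0.03659601 -0.29396417] [np.float64(-0.26164705418416034), np.float64(-0.26263970990381297), np.float64(-0.2660220923559626)] 0.09485341858684457
head front top edge z.037 [ 0.4516582 -0.2631221  0.037    ] pins [ 0.44833979 -0.26296222  0.03      ]
hub [ 0.52596311 -0.26612234  0.055     ]
side rails of slide L/R outer/inner z.03? [ 0.48250867 -0.23393203  0.02898977] [ 0.48027678 -0.29311576  0.02923543] [ 0.48274036 -0.22847047  0.03056837] [ 0.48002276 -0.29984742  0.02925339]
head L,R [ 0.4568815 -0.2407527  0.037    ] [ 0.45515084 -0.28632316  0.037     ]
```

```bash
python3 -m pendant '[[-0.033,-0.022,0.2,0],[-0.033,-0.022,0.4,0],[-0.033,-0.022,0.6,0],[-0.033,-0.022,0.7,0],[-0.033,-0.022,0.7,0]]';python3 -m pendant '[[0,0,0,0],[0,0,0,0]]'
python3 - <<'E'
from h import *
go((.4115,-.2622,.0433),-.037)
E
```

```text
time_s: 7.05
tool_pos: [0.4108, -0.2616, 0.0526]
tool_rot: [-3.141, 0.0, -0.039]
force: [0.6, 0.4, -0.8]
opening: 0.0368
finger_force: 30.5
time_s: 7.3
tool_pos: [0.4111, -0.2613, 0.0532]
tool_rot: [3.141, -0.001, -0.038]
force: [1.0, 0.3, 0.3]
opening: 0.0375
finger_force: 30.5
units [0.008 0.015 0.165] turn -0.01 t 7.3 pos [ 0.4111 -0.2613  0.0532] rot [ 3.141e+00 -1.000e-03 -3.800e-02] j7 -0.24
```

```bash
python3 -m pendant '[[0,0.01,0.04,0],[0,0.01,0.08,0],[0,0.01,0.1,0],[0,0.01,0.1,0]]';python3 -m pendant '[[0,0,0.02,0],[0,0,0.04,0],[0,0,0.05,0],[0,0,0.05,0]]'
```

```text
time_s: 7.8
tool_pos: [0.4107, -0.2618, 0.0468]
tool_rot: [-3.141, 0.0, -0.039]
force: [-0.9, 0.1, -0.2]
opening: 0.037
finger_force: 30.5
time_s: 8.3
tool_pos: [0.4108, -0.2618, 0.0438]
tool_rot: [-3.142, 0.0, -0.038]
force: [0.0, -0.1, -1.5]
opening: 0.0372
finger_force: 30.5
```

```bash
python3 -m pendant '[[0,0,0.007,0],[0,0,0.014,0],[0,0,0.014,0]]'
```

```text
time_s: 8.68
tool_pos: [0.4108, -0.2618, 0.0432]
tool_rot: [-3.142, -0.0, -0.038]
force: [-0.5, 0.4, 3.4]
opening: 0.037
finger_force: 30.8
```

```bash
python3 -m pendant '[[0,0,0,0],[0,0,0,0],[0,0,0,0],[0,0,0,0],[0,0,0,0]]' 0.3; python3 -m pendant '[[0,0,-0.3,0],[0,0,-0.8,0],[0,0,-1.5,0],[0,0,-1.8,0],[0,0,-1.8,0]]'
python3 - <<'E'
from h import *
import pickle
s=snap('wrist'); pickle.dump(s,open('s3.pkl','wb')); save(s,'i.png')
go((.562,-.309,.15),-.0377)
E
```

```text
time_s: 9.3
tool_pos: [0.4109, -0.2618, 0.043]
tool_rot: [3.142, -0.0, -0.038]
force: [0.7, 0.4, 0.8]
opening: 0.0557
finger_force: 0.0
time_s: 9.93
tool_pos: [0.4115, -0.2618, 0.1521]
tool_rot: [3.141, -0.002, -0.038]
force: [-0.9, -0.5, -0.4]
opening: 0.0553
finger_force: 0.0
units [2.542 0.696 0.024] turn 0.0 t 9.975 pos [ 0.4112 -0.2615  0.1513] rot [ 3.141e+00 -1.000e-03 -3.800e-02] j7 -0.41
```

View pics/i.png

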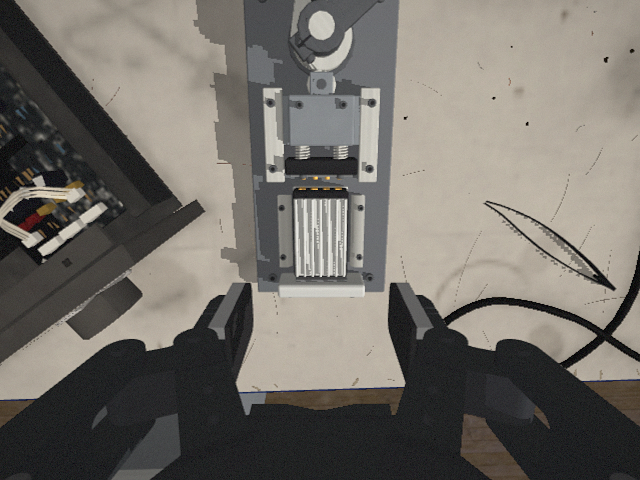

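The module lies seated between the rails at (320,237), with a gap to both the stop and the pins. Next is the knob.

```bash
python3 -m pendant '[[0.6,0.2,0,-0.1],[1.2,0.4,0,-0.2],[1.8,0.5,0,-0.22],[2.54,0.66,0,-0.22],[2.54,0.66,0,-0.22]]' 0.3;python3 -m pendant '[[0,0,0,0],[0,0,0,0]]'
python3 - <<'E'
from h import *
import pickle
s=pickle.load(open('s3.pkl','rb')); w=cloud(s)
m=w[205:270,300:340].reshape(-1,3); print('module top z',np.nanmedian(m[:,2]),'tilt fit',np.linalg.lstsq(np.c_[m[:,:2],np.ones(len(m))],m[:,2],rcond=None)[0])
for z in(.0,): print('mod contact edge ctr',ray(s,320,190,.036),'plain',ray(s,320,277,.036),'stop face',ray(s,320,284,.038))
print('ym',(ray(s,294,235,.036)+ray(s,347,235,.036))/2,'rails ctr',(ray(s,278,235,.02)+ray(s,365,235,.02))/2)
go((.562,-.307,.082),0)
s=snap('wrist'); pickle.dump(s,open('s4.pkl','wb'));save(s,'j.png')
E
```

```text
time_s: 10.6
tool_pos: [0.5643, -0.3072, 0.1491]
tool_rot: [3.141, -0.0, 0.003]
force: [-1.3, -0.5, -0.6]
opening: 0.0557
finger_force: 0.0
time_s: 10.85
tool_pos: [0.5603, -0.3071, 0.1506]
tool_rot: [-3.141, 0.001, -0.001]
force: [-0.9, 0.2, -0.3]
opening: 0.0552
finger_force: 0.0
 ** On entry to DLASCL parameter number  4 had an illegal value
 ** On entry to DLASCL parameter number  4 had an illegal valueTraceback (most recent call last):
  File "<stdin>", line 4, in <module>
    x, resids, rank, s = _umath_linalg.lstsq(a, b, rcond,
                         ~~~~~~~~~~~~~~~~~~~^^^^^^^^^^^^^
                                             signature=signature)
                                             ^^^^^^^^^^^^^^^^^^^^
    raise LinAlgError("SVD did not converge in Linear Least Squares")
numpy.linalg.LinAlgError: SVD did not converge in Linear Least Squares
```

```bash
python3 - <<'E'
from h import *
import pickle
s=pickle.load(open('s3.pkl','rb')); w=cloud(s)
m=w[205:270,300:340].reshape(-1,3); m=m[~np.isnan(m[:,2])]; print('module top z',np.median(m[:,2]),'tilt fit',np.linalg.lstsq(np.c_[m[:,:2]-m[:,:2].mean(0),np.ones(len(m))],m[:,2],rcond=None)[0])
print('mod contact edge ctr',ray(s,320,190,.036),'plain',ray(s,320,277,.036),'stop face',ray(s,320,284,.038))
print('ym',(ray(s,294,235,.036)+ray(s,347,235,.036))/2,'rails ctr',(ray(s,278,235,.02)+ray(s,365,235,.02))/2)
go((.562,-.307,.082),0)
s=snap('wrist'); pickle.dump(s,open('s4.pkl','wb'));save(s,'j.png')
E
```

```text
module top z 0.033754409482826375 tilt fit [ 0.00482057 -0.00599939  0.03412831]
mod contact edge ctr [ 0.44163133 -0.26204422  0.036     ] plain [ 0.38170711 -0.25982946  0.036     ] stop face [ 0.37741424 -0.25966907  0.038     ]
ym [ 0.4116263  -0.26126788  0.036     ] rails ctr [ 0.40684084 -0.26183697  0.02      ]
units [ 0.03  -0.002  1.143] turn -0.01 t 10.85 pos [ 0.5603 -0.3071  0.1506] rot [-3.141e+00  1.000e-03 -1.000e-03] j7 -0.52
```

View pics/j.png

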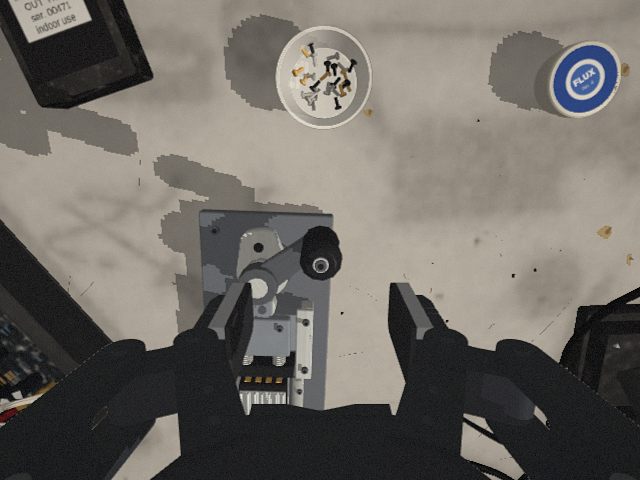

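The view shows the knob top at (320,265), the hub at (258,288) and the cam nose at about (262,230), which is close to the world +x direction. The pads straddle the knob's column.

```bash
python3 - <<'E'
from h import *
import pickle
s=pickle.load(open('s4.pkl','rb')); w=cloud(s)
print('knob',ray(s,320,265,.09),'hub',ray(s,258,288,.055), 'depth knob',w[265,320],w[245,320])
print('cam z',w[240,250],w[235,270],w[247,278])
print('nose',ray(s,262,228,w[240,250,2]),ray(s,239,238,w[240,250,2]),ray(s,286,240,w[240,250,2]))
E
```

```text
knob [ 0.5605278 -0.3061438  0.09     ] hub [ 0.53134996 -0.26702361  0.055     ] depth knob [ 0.56234953 -0.30614827  0.09465987] [ 0.57084695 -0.30614716  0.08819908]
cam z [ 0.55564438 -0.25901183  0.0314873 ] [ 0.55935491 -0.27269201  0.03215596] [ 0.55063989 -0.27767523  0.03137804]
nose [ 0.56402603 -0.26745094  0.0314873 ] [ 0.55705426 -0.25169815  0.0314873 ] [ 0.55563891 -0.28322736  0.0314873 ]
```

```bash
python3 -m pendant '[[0.01,-0.01,0.3,0],[0.01,-0.01,0.6,0],[0.01,-0.01,0.9,0],[0.01,-0.01,1.1,0],[0.01,-0.01,1.1,0]]';python3 -m pendant '[[0,0,0,0],[0,0,0,0],[0,0,0,0],[0,0,0,0]]' -1 40
python3 - <<'E'
from h import *
st=manip.state(); p=st['tool_pos']; c=np.array([.532,-.2665]); a0=np.arctan2(*(p[:2]-c)[::-1]); print(p,a0,np.linalg.norm(p[:2]-c),st['tool_rot'],st['force'])
for da in np.arange(0,3.3,.15):
    q=c+.05*np.array([np.cos(-.944-da),np.sin(-.944-da)]); d=q-p[:2]; print(round(da,2),q.round(4),'u',round(d[0]/.06,2),round(-d[1]/.06,2))
E
```

```text
time_s: 11.52
tool_pos: [0.5616, -0.3065, 0.0838]
tool_rot: [-3.141, 0.002, -0.0]
force: [-0.7, -0.3, 0.2]
opening: 0.0554
finger_force: 0.0
time_s: 12.02
tool_pos: [0.5627, -0.3071, 0.0857]
tool_rot: [3.141, -0.001, 0.0]
force: [0.7, -1.3, 4.3]
opening: 0.0207
finger_force: 39.3
[ 0.56269939 -0.30706122  0.08572732] -0.9229157184675368 0.050869092381932726 [ 3.14067230e+00 -1.38907565e-03  3.44025584e-05] [ 0.67745535 -1.33507304  4.26188259]
0.0 [ 0.5613 -0.307 ] u -0.02 -0.0
0.15 [ 0.5549 -0.3109] u -0.13 0.06
0.3 [ 0.5481 -0.3139] u -0.24 0.11
0.45 [ 0.5408 -0.3157] u -0.37 0.14
0.6 [ 0.5333 -0.3165] u -0.49 0.16
0.75 [ 0.5259 -0.3161] u -0.61 0.15
0.9 [ 0.5185 -0.3146] u -0.74 0.13
1.05 [ 0.5115 -0.3121] u -0.85 0.08
1.2 [ 0.5049 -0.3085] u -0.96 0.02
1.35 [ 0.4989 -0.304 ] u -1.06 -0.05
1.5 [ 0.4937 -0.2986] u -1.15 -0.14
1.65 [ 0.4893 -0.2925] u -1.22 -0.24
1.8 [ 0.4859 -0.2859] u -1.28 -0.35
1.95 [ 0.4835 -0.2788] u -1.32 -0.47
2.1 [ 0.4822 -0.2714] u -1.34 -0.59
2.25 [ 0.4821 -0.2639] u -1.34 -0.72
2.4 [ 0.483  -0.2564] u -1.33 -0.84
2.55 [ 0.4851 -0.2492] u -1.29 -0.96
2.7 [ 0.4882 -0.2424] u -1.24 -1.08
2.85 [ 0.4923 -0.2361] u -1.17 -1.18
3.0 [ 0.4973 -0.2305] u -1.09 -1.28
3.15 [ 0.503  -0.2258] u -0.99 -1.36
```

```bash
python3 -m pendant '[[-0.11,0.06,0,0],[-0.22,0.11,0,0],[-0.35,0.14,0,0],[-0.47,0.16,0,0],[-0.59,0.15,0,0]]'
python3 -m pendant '[[-0.13,-0.02,0,0],[-0.24,-0.07,0,0],[-0.35,-0.13,0,0],[-0.45,-0.2,0,0],[-0.45,-0.2,0,0]]'
cat > k.py <<'E'
from h import *
st=manip.state(); p=st['tool_pos']; c=np.array([.532,-.2665]); a=np.arctan2(*(p[:2]-c)[::-1]); da=(-.944-a)%(2*np.pi); print(st['time_s'],p,'da',da,'r',np.linalg.norm(p[:2]-c),st['force'],st['opening'])
for d in (np.arange(da,3.4,.1) if da<3.4 else []):
    q=c+.05*np.array([np.cos(-.944-d),np.sin(-.944-d)]); e=q-p[:2]; print(round(d,2),'u',round(e[0]/.06,2),round(-e[1]/.06,2))
E
python3 k.py
```

```text
time_s: 12.65
tool_pos: [0.5265, -0.3165, 0.0856]
tool_rot: [3.141, -0.001, -0.001]
force: [1.6, -1.1, 6.5]
opening: 0.0202
finger_force: 39.8
time_s: 13.28
tool_pos: [0.4986, -0.3035, 0.0855]
tool_rot: [-3.141, 0.0, -0.001]
force: [-0.7, 0.1, 8.7]
opening: 0.0207
finger_force: 39.9
13.275 [ 0.49859494 -0.30351879  0.08550474] da 1.36092536766508 r 0.04986269890061724 [-0.69302114  0.07399748  8.67567786] 0.020686935175443625
1.36 u -0.0 0.0
1.46 u -0.06 -0.06
1.56 u -0.11 -0.12
1.66 u -0.16 -0.19
1.76 u -0.2 -0.26
1.86 u -0.23 -0.34
1.96 u -0.25 -0.42
2.06 u -0.27 -0.5
2.16 u -0.28 -0.59
2.26 u -0.27 -0.67
2.36 u -0.27 -0.75
2.46 u -0.25 -0.83
2.56 u -0.22 -0.91
2.66 u -0.19 -0.99
2.76 u -0.15 -1.06
2.86 u -0.1 -1.13
2.96 u -0.05 -1.19
3.06 u 0.02 -1.25
3.16 u 0.08 -1.3
3.26 u 0.15 -1.35
3.36 u 0.23 -1.38
```

```bash
python3 -m pendant '[[-0.06,-0.06,-0.01,0],[-0.11,-0.12,-0.02,0],[-0.16,-0.19,-0.02,0],[-0.2,-0.26,-0.02,0],[-0.23,-0.34,-0.02,0]]'
python3 -m pendant '[[-0.02,-0.08,0,0],[-0.04,-0.16,0,0],[-0.05,-0.25,0,0],[-0.04,-0.33,0,0],[-0.04,-0.33,0,0]]'
python3 k.py
```

```text
time_s: 13.9
tool_pos: [0.4856, -0.2829, 0.0861]
tool_rot: [-3.141, 0.0, 0.0]
force: [0.0, -1.1, -2.2]
opening: 0.0208
finger_force: 39.2
time_s: 14.52
tool_pos: [0.4833, -0.2626, 0.0862]
tool_rot: [-3.141, 0.001, 0.001]
force: [-1.6, -0.6, -2.6]
opening: 0.0205
finger_force: 39.4
14.525 [ 0.48329475 -0.26259887  0.08616868] da 2.2775187299957897 r 0.04886123272219625 [-1.59787903 -0.61975751 -2.59801584] 0.020538192445637246
2.28 u -0.02 -0.0
2.38 u -0.01 -0.08
2.48 u 0.01 -0.17
2.58 u 0.04 -0.24
2.68 u 0.07 -0.32
2.78 u 0.11 -0.39
2.88 u 0.16 -0.46
2.98 u 0.22 -0.52
3.08 u 0.28 -0.58
3.18 u 0.35 -0.63
3.28 u 0.42 -0.67
3.38 u 0.49 -0.71
```

```bash
python3 -m pendant '[[0,-0.08,0,0],[0.01,-0.17,0,0],[0.04,-0.24,0,0],[0.07,-0.32,0,0],[0.07,-0.32,0,0]]'
python3 k.py
```

```text
time_s: 15.15
tool_pos: [0.4883, -0.2444, 0.0863]
tool_rot: [3.14, -0.001, 0.0]
force: [1.0, -4.5, -7.5]
opening: 0.0204
finger_force: 39.4
15.15 [ 0.48831455 -0.24438598  0.08626551] da 2.666196107399024 r 0.04896374829962433 [ 1.04514403 -4.53362525 -7.47996134] 0.020373289302683638
2.67 u -0.02 -0.01
2.77 u 0.03 -0.08
2.87 u 0.07 -0.15
2.97 u 0.13 -0.21
3.07 u 0.19 -0.27
3.17 u 0.26 -0.32
3.27 u 0.33 -0.36
3.37 u 0.4 -0.4
```

```bash
python3 -m pendant '[[0.03,-0.08,0.01,0],[0.07,-0.15,0.02,0],[0.12,-0.21,0.02,0]]'
python3 -m pendant '[[0,0,0,0],[0.06,-0.06,0,0],[0.06,-0.06,0,0]]'
python3 -m pendant '[[0.07,-0.05,0,0],[0.07,-0.05,0,0]]'
python3 k.py
```

```text
time_s: 15.52
tool_pos: [0.4958, -0.233, 0.0858]
tool_rot: [3.139, -0.002, -0.001]
force: [1.2, -6.1, 0.9]
opening: 0.0209
finger_force: 40.3
time_s: 15.9
tool_pos: [0.5003, -0.2285, 0.0857]
tool_rot: [3.14, -0.003, 0.0]
force: [3.1, -3.9, 0.6]
opening: 0.0202
finger_force: 40.2
time_s: 16.15
tool_pos: [0.5045, -0.2253, 0.0857]
tool_rot: [3.14, -0.003, 0.0]
force: [3.2, -3.4, 1.9]
opening: 0.0206
finger_force: 40.3
16.15 [ 0.50445222 -0.22533223  0.08570036] da 3.1786629576778274 r 0.04953448512800166 [ 3.23566525 -3.39511187  1.94717212] 0.02058742566618061
3.18 u -0.0 -0.01
3.28 u 0.07 -0.05
3.38 u 0.14 -0.08
```

```bash
python3 -m pendant '[[0.02,-0.005,0,0],[0.045,-0.01,0,0],[0.045,-0.01,0,0]]'
python3 k.py
```

```text
time_s: 16.52
tool_pos: [0.5055, -0.2248, 0.0855]
tool_rot: [3.141, -0.001, -0.0]
force: [0.1, -3.0, 6.1]
opening: 0.0207
finger_force: 40.9
16.525 [ 0.50549223 -0.22477069  0.08552332] da 3.20246602590629 r 0.04943679658323708 [ 0.05425214 -2.99945345  6.10957208] 0.020716511497269042
3.2 u -0.01 -0.01
3.3 u 0.07 -0.05
```

```bash
python3 -m pendant '[[0,0,0,0],[0,0,0,0],[0,0,0,0],[0,0,0,0]]' 0.2;python3 -m pendant '[[0,0,-0.3,0],[0,0,-0.8,0],[0,0,-1.3,0],[-0.4,0,-1.6,0],[-0.4,0,-1.6,0]]';python3 -m pendant '[[0,0,0,0],[0,0,0,0]]'
python3 - <<'E'
from h import *
import pickle
s=snap('wrist'); pickle.dump(s,open('s5.pkl','wb')); save(s,'k.png')
E
```

```text
time_s: 17.02
tool_pos: [0.5054, -0.2241, 0.0849]
tool_rot: [-3.141, 0.0, 0.0]
force: [-0.1, 0.1, 0.7]
opening: 0.0515
finger_force: 0.0
time_s: 17.65
tool_pos: [0.4805, -0.2245, 0.1822]
tool_rot: [-3.141, -0.001, -0.001]
force: [0.7, -1.1, -0.4]
opening: 0.0512
finger_force: 0.0
time_s: 17.9
tool_pos: [0.482, -0.2242, 0.1804]
tool_rot: [-3.142, 0.001, 0.001]
force: [0.3, 0.2, -0.4]
opening: 0.0514
finger_force: 0.0
```

View pics/k.png

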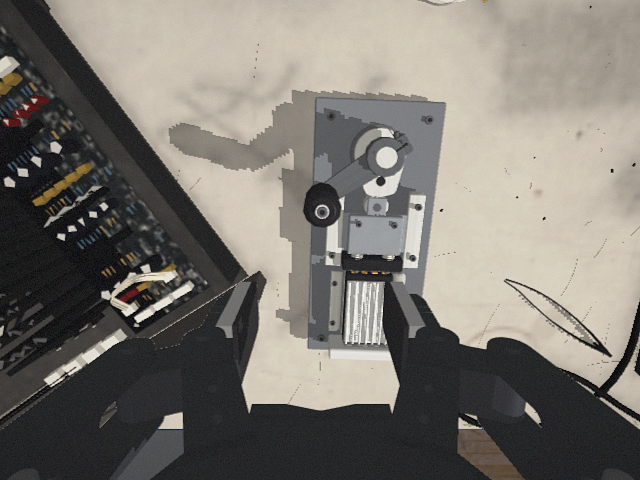

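The springs are compressed, the roller sits on the nose at (377,205), and the module is against the stop. The knob at (321,206) appears to have stayed put after release; I'll confirm that numerically.

```bash
python3 - <<'E'
from h import *
import pickle
c=np.array([.532,-.2665])
for f,k,hole in(('s4',(320,265),(258,247)),('s5',(322,211),(380,181))):
    s=pickle.load(open(f+'.pkl','rb'))
    a=ray(s,*k,.09)[:2]-c; b=ray(s,*hole,.0315)[:2]-c
    print(f,'knob',np.arctan2(a[1],a[0]),np.linalg.norm(a),'hole',np.arctan2(b[1],b[0]),np.linalg.norm(b))
print('roller dir',np.arctan2(*(ray(s,377,206,.037)[:2]-c)[::-1]))
n=snap('wrist'); print('change',np.abs(n['color'][130:240,300:420].astype(int)-s['color'][130:240,300:420]).mean())
print('plain end',ray(s,365,346,.036),'contact',ray(s,369,273,.036))
E
```

```text
s4 knob -0.9470347201357469 0.048841237896777405 hole 0.12441962212791251 0.018829455327236188
s5 knob 2.1578000058648117 0.050583004197571925 hole -3.136837166902659 0.019293655295399604
roller dir 3.08347620460028
change 3.514772727272727
plain end [ 0.37929463 -0.2598782   0.036     ] contact [ 0.4429923 -0.2607105  0.036    ]
```

```bash
python3 -c "
from workcell import manip
print(manip.sign_off())"
```

```text
the job is handed in; nothing more can be done
None
```

I handed the job in: the module lies flat in the nest and looks to be against the end stop, and the crank stayed put about 0.05 rad short of mid-dwell when I let go, but the stop force couldn't be read and no verdict came back.

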